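# Ready the drum grater: lock its foot and fit the pusher

## Robot

A 6-joint arm with a two-finger parallel gripper is mounted at the origin on a cart in front of the work surface, level with it; the furniture and walls round the work are solid. World frame = base frame: x ahead of the robot, y to its left, z up, the work surface at z = 0. Lengths are in m, angles in degrees, forces in N, time in s.
With the tool pointing down it reaches from about 0.3 to 0.75 m from the base axis. Payload 8.5 kg.
Tool frame: the origin (TCP) lies midway between the tips of the shut fingers; the grasp point (between the pads) lies 19 mm behind it (env.tcp_to_grasp is the z of the grasp point in the tool frame, in m); z points along the fingers, y is the line along which they close (so a half turn about z gives the same grasp; the last joint's range is limited). The gripper opens to 85 mm and grips with 20 to 120 N. Pads are 22 mm wide; open, the fingers measure 114 mm over their backs; the gripper's body (76 mm by 85 mm) begins 54 mm behind the grasp point. The pads swing forward as they close: fully open they stand 13 mm farther back than shut.
Start: joints at [50.804, 21.807, 74.336, -0, 83.858, -12.336], TCP at [0.248, 0.491, 0.231] pointing down, gripper open.
Joint ranges: [-178.18, 178.18], [-50.72, 133.34], [12.68, 142.11], [-81.47, 261.47], [9.98, 163.14], [-165.26, 165.26]. Speed limits (degrees/s): [136.94, 136.94, 180, 180, 180, 180].

## Interface

Orientations are given as a 3x3 rotation matrix whose columns are the frame's x, y, z axes.
In Python, from rig import env, imaging, job, models gives the robot as it stands. The module is installed in compiled form; this text tells all that it offers.
- The arm moves only by the tool jog_arm, never from a script. Its argument "plan" is text: rows parted by semicolons, each of 7 numbers parted by spaces: the turn, a rotation vector about the tool's x, y, z in degrees, then the shift along the tool's x, y, z in cm, then the closure in counts, from 0 (fully open) to 255 (shut). In form: rx ry rz x y z claw; .... A call has 1 to 10 rows; each row shifts and turns the commanded pose from where the row before left it, along the tool's axes as they then stand; what a row does not reach is not made up. A row lasts 1/12 s, in which the tool goes at most 41.7 mm and 7.16 degrees, less where a joint would pass 70% of its speed; a pose out of reach is approached as far as the arm can. A call with a gripper value outside its range is refused whole. The fingers move at their own pace and stop on an object; "grip_force" is the grip in N (left out, the last holds). Time passes only in rows, so rows that do not move let the fingers close. It gives the time, the measured TCP pose, the force, the opening and the grip force at its end, in the units of the state.
- env.observe(): the state, without advancing time (a new reading comes with each control period).
- imaging.get_image(name): name is "scene" or "top"; returns a dict with "pixels" (420x560x3 uint8, red, green, blue), "depth" (420x560 float32, m along the optical axis (not along the pixel's ray), 0 where there is no reading), "fov_y" (degrees; the focal length in pixels is half the picture's height over the tangent of half this angle, whatever the lens; pixels are square), "cx", "cy" (the principal point, pixels), "world_from_camera" (4x4, takes a point from camera to world coordinates). Camera axes: x right, y down, z forward; pixel columns grow to the right and rows downward; lengths in m; the calibration is good to about 2 mm. A picture is of the moment at which its call begins.
- job.close_job(): hands the job in; it is judged then, once.
Trained networks look in the newest picture that a camera, given by its name, has taken for a name from the list of things; names that differ only in an ending like _2 or _b are one class to them, and where a whole thing is asked for, a point or a joint stands for the part that bears it (a point fixed in the world has none). Each returns a list of dicts, best first, with "confidence" (0 to 1); they miss things now and then, are a little off and sometimes report something else, mostly with a low value. They report only what shows in the picture. A call takes as long as a camera call. They do not tell look-alikes from the thing itself.
- models.outline_of(camera, query): "region" (420x560 bool, what is visible of it) and "bbox" ([centre column, centre row, width, height] in pixels, round what is visible of it).
- models.tip_of(camera, query): "at" ([column, row] in pixels: a listed point, or the origin of a listed thing).
The state is a dict: "time_s": time; "q": joint angles; "qvel": joint speeds; "joint_efforts": joint torques, N m; "position": TCP position; "tool_rot": TCP orientation; "ft_force": force on the tool from outside, world axes, zero at the start; "wrist_torque": the same for the moment, N m; "grip_width": finger opening in m; "gripper_force": force on a finger pad.
Only numpy, scipy, OpenCV 4.12 (cv2) and the standard library are available. Lean on these libraries where they do the work, as an engineer would, in place of code of your own. Each camera call takes 0.05 s, during which the arm holds its last target. There are 200 camera calls.

## Task

Get the hand-cranked drum grater ready for use: first press the lever at the side of its suction foot right down, so that the grater is locked to the worktop. Then pick up the food pusher that lies on its side next to the grater, stand it upright on its foot on the worktop and let it go, take it again by the bar grip on its top and lower it, not drop it, into the grater's feed tube until its flange rests on the rim. Leave the bowl, the mug and the pepper mill where they are.

Things in the scene. Friction and masses are not known exactly. Their poses are not given: they have to be found in the camera images.
- pusher_center (a point): Middle of the loose grey pusher, 106 mm long, 0.08 to 0.16 kg. Own z runs along it from foot (53 mm below) to grip. From the foot: body 60 (x) x 40 (y) x 70 mm (z); flange 86 x 40 x 8, overhanging 13 mm at each end in x, flush in y; bar grip on top. It starts flat on a broad face, own y vertical, left of the grater, grip roughly to the robot's left. A half turn about z changes nothing.
- pusher_grip (a point): Middle of the pusher's bar grip, 39 mm from pusher_center along own z: a plate 86 (x) x 16 (y) x 28 mm (z) standing on the flange. Axes as pusher_center.
- grater: White hand-cranked drum grater, fixed, 188 mm high; origin under the middle of its foot on the worktop, own z up. Foot 134 mm wide; barrel 72 mm wide along own x from -48 to +54 mm, its axis 80 mm up, steel drum showing to -64 mm at the -x end, crank at the +x end reaching 120 mm out, below 100 mm height; upright feed tube above the barrel.
- feed_tube (a point): Centre of the feed tube's mouth, level with the rim, 188 mm above the worktop; axes as the grater. Inside 63 (x) x 43 mm (y), walls 4 mm; the top 14 mm flares evenly to 75 x 55 mm inside at the rim (83 x 63 outside). Clear for 71 mm down. With the pusher home its flange lies on the two short ends of the rim, pusher x along tube x, pusher_center 17 mm below this point.
- lock_lever (a joint): Angle (rad) of the suction-foot lever: 0 = raised, pointing out and 50 degrees up (foot loose); 0.87 = pressed right down to its stop, level (foot locked). It moves stiffly (about 3.5 N at the pad) and stays where it is left.
- lever_pad (a point): Middle of the finger pad of the lever, 63 mm from the lever's axis, moves with the lever; the pad is 30 mm wide (along the axis), 24 mm along the lever and 9 mm thick, so its upper face is 4.5 mm above this point. The end of the lever is 75 mm from the axis.
- lever_pivot (a point): Point on the lever's axis at the side of the foot, 62 mm from the grater's middle toward its own +y (the robot's left), 24 mm above the worktop. The axis is level, along the grater's own x; the lever points from here toward own +y.
- catch_bowl: Brown glazed bowl, 122 x 140 x 58 mm, loose; origin at the centre of its underside; to be left alone.
- mug: White mug, 82 x 114 x 91 mm, loose; origin at the centre of its underside; to be left alone.
- mill: Dark wooden pepper mill, 58 mm wide, 170 mm high, loose; origin at the centre of its underside; to be left alone.
There are look-alikes about, which are no part of the job. Of the things that look like the grater, the larger one is meant.

How it is judged:
By the outcome, as a careful person would: the job done as asked, in the order asked, and still so for the second after the job is handed in, with the robot touching nothing.
It also fails if it takes over 67 s, if anything falls off the work surface, if the arm or the gripper's body presses on something with over 40 N, if the wrist force passes 120 N, or if a joint passes its speed limit or range.

## Working session

There is one attempt and no reset: what is moved stays moved. The work goes in short steps, Python scripts to look and compute and a tool call to move; the robot and the scene stay as the last step left them, time stands still between calls to the robot, and variables do not carry over. Pictures are saved under pics/ and viewed, at most 10 in all, crops included, and the job is handed in when it is done.

Besides the shell and the picture viewer there is one more tool, called as a command line: name --argument value ..., lists and objects as JSON in quotes. jog_arm: Moves the arm, as the interface text tells. Its arguments: {"type":"object","properties":{"plan":{"type":"string"},"grip_force":{"type":"number"}},"required":["plan"]}

```bash
mkdir -p pics; cat > h.py <<'E'
import numpy as np, cv2
from rig import env, imaging, job, models
def cloud(im):
    d=im["depth"]; f=210/np.tan(np.radians(im["fov_y"]/2))
    v,u=np.mgrid[0:420,0:560]
    P=np.stack([(u-im["cx"])*d/f,(v-im["cy"])*d/f,d],-1)
    T=im["world_from_camera"]; W=P@T[:3,:3].T+T[:3,3]; W[d==0]=np.nan
    return W
def proj(im,p):
    f=210/np.tan(np.radians(im["fov_y"]/2)); T=np.linalg.inv(im["world_from_camera"])
    c=T[:3,:3]@np.array(p)+T[:3,3]; return [im["cx"]+f*c[0]/c[2], im["cy"]+f*c[1]/c[2]]
E
python3 - <<'E'
from h import *
ims={}
for n in("scene","top"):
    im=imaging.get_image(n); W=cloud(im); np.save(n+".npy",W)
    print(n,im["world_from_camera"][:3,3].round(3),im["world_from_camera"][:3,2].round(2))
    ims[n]=im["pixels"]
    for q in("pusher_center","pusher_grip","grater","feed_tube","lever_pad","lever_pivot","catch_bowl","mug","mill"):
        for r in models.tip_of(n,q)[:3]:
            u,v=np.round(r["at"]).astype(int)
            if 0<=u<560 and 0<=v<420: print(q,round(r["confidence"],2),u,v,W[v,u].round(3))
    cv2.imwrite(f"pics/{n}0.png",cv2.resize(im["pixels"][...,::-1],(800,600)))
E
```

```text
scene [-0.69  -0.688  0.76 ] [ 0.82  0.38 -0.42]
pusher_center 0.96 177 251 [0.396 0.112 0.027]
grater 0.8 363 297 [ 0.405 -0.431  0.021]
grater 0.71 286 276 [ 0.403 -0.223  0.028]
grater 0.66 287 213 [ 0.474 -0.193  0.174]
feed_tube 0.89 366 254 [ 0.455 -0.417  0.114]
feed_tube 0.65 289 214 [ 0.471 -0.2    0.174]
lever_pad 0.67 250 252 [ 0.417 -0.111  0.066]
lever_pad 0.49 337 278 [ 0.414 -0.358  0.051]
lever_pivot 0.83 266 269 [ 0.407 -0.164  0.032]
lever_pivot 0.77 347 288 [ 0.43  -0.381  0.019]
catch_bowl 0.72 244 237 [ 0.537 -0.03   0.037]
catch_bowl 0.17 163 250 [0.385 0.152 0.027]
mug 0.59 324 242 [ 0.628 -0.248  0.026]
mug 0.21 287 213 [ 0.474 -0.193  0.174]
mill 0.75 213 226 [0.6   0.115 0.015]
top [ 0.403 -0.113  1.216] [ 0.15  0.   -0.99]
pusher_center 0.7 204 269 [0.42  0.12  0.034]
pusher_center 0.63 203 196 [0.606 0.107 0.123]
pusher_grip 0.63 189 272 [0.413 0.162 0.027]
grater 0.92 396 261 [ 0.432 -0.407  0.019]
grater 0.91 323 258 [ 0.441 -0.199  0.114]
feed_tube 0.97 331 254 [ 0.451 -0.219  0.121]
feed_tube 0.57 414 260 [ 0.433 -0.441  0.074]
lever_pad 0.54 380 262 [ 0.43  -0.356  0.053]
lever_pad 0.46 291 274 [ 0.402 -0.117  0.07 ]
lever_pad 0.41 308 267 [ 0.42  -0.164  0.022]
lever_pivot 0.96 307 268 [ 0.418 -0.161  0.027]
lever_pivot 0.88 391 258 [ 0.441 -0.393  0.024]
catch_bowl 0.68 250 201 [ 0.611 -0.004  0.004]
mug 0.76 331 181 [ 0.664 -0.237  0.008]
mill 0.89 205 197 [0.612 0.111 0.076]
mill 0.22 206 270 [0.418 0.113 0.041]
```

View pics/scene0.png

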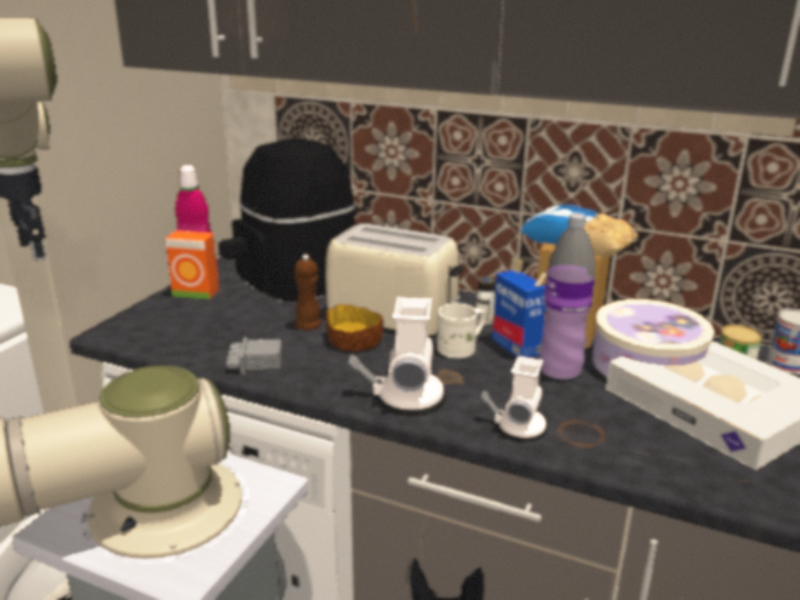

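View pics/top0.png

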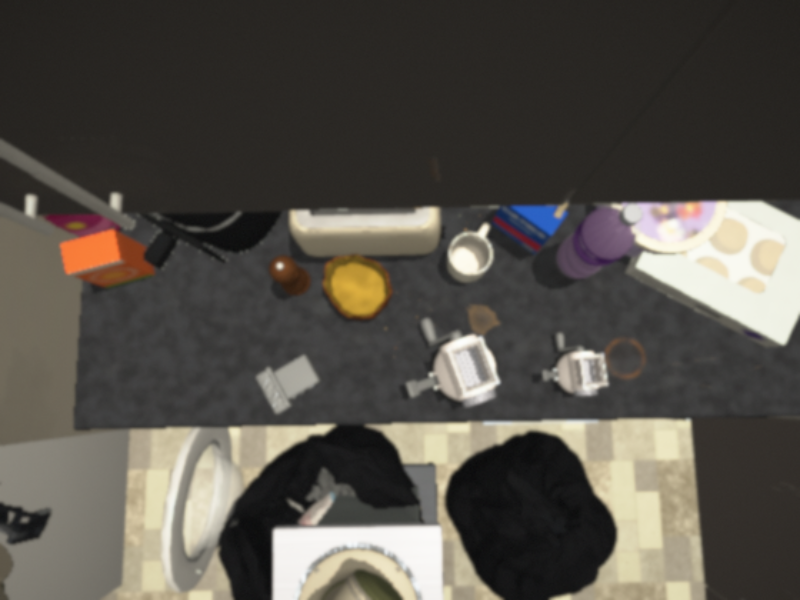

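```bash
python3 - <<'E'
from h import *
for n in("scene","top"):
    W=np.load(n+".npy"); X,Y,Z=np.moveaxis(W,-1,0)
    def rep(s,m):
        p=W[m]
        if len(p)<8: print(n,s,len(p));return
        r=cv2.minAreaRect((p[:,:2]*1000).astype(np.float32)); print(n,s,len(p),"rect",np.round(r[0],1),np.round(r[1],1),round(r[2],1),"z",np.nanmedian(p[:,2]).round(4))
    rep("rim",(Z>.180)&(Z<.196)&(Y<-.1)&(Y>-.32)&(X<.56)&(X>.3))
    L=(X>.3)&(X<.52)&(Y<.25)&(Y>.0)
    rep("pusher top",L&(Z>.033)&(Z<.05))
    rep("pusher all",L&(Z>.016)&(Z<.05))
    rep("grip",L&(Z>.02)&(Z<.032))
    m=(X>.34)&(X<.5)&(Y>-.165)&(Y<-.09)&(Z>.03)&(Z<.1)
    rep("lever",m)
    for y in np.arange(-.16,-.09,.01):
        k=m&(Y>y)&(Y<=y+.01)
        if k.sum()>3: print(round(y,3),k.sum(),X[k].min().round(3),X[k].max().round(3),Z[k].max().round(3),np.median(Z[k]).round(3))
o=env.observe(); print(o["position"],o["tool_rot"],o["grip_width"],env.tcp_to_grasp)
E
```

```text
scene rim 183 rect [ 438.7 -211.2] [87.3 63.2] 19.9 z 0.1846
scene pusher top 319 rect [428.7 116.7] [89.9 78.1] 30.0 z 0.0387
scene pusher all 618 rect [422.8 128.8] [ 95.1 106.8] 28.1 z 0.034
scene grip 233 rect [422.1 128.5] [ 94.5 106.7] 26.8 z 0.0265
scene lever 158 rect [ 435.1 -141.7] [ 65.3 113. ] 61.8 z 0.0536
-0.16 10 0.404 0.436 0.034 0.031
-0.15 30 0.404 0.499 0.042 0.036
-0.14 23 0.403 0.499 0.051 0.044
-0.13 30 0.393 0.421 0.069 0.056
-0.12 36 0.387 0.417 0.077 0.068
-0.11 23 0.389 0.415 0.079 0.075
top rim 296 rect [ 444.4 -211. ] [82.4 62.6] 19.0 z 0.1848
top pusher top 655 rect [434.6 116.1] [84.5 78.4] 28.3 z 0.0384
top pusher all 991 rect [427.8 127.8] [ 85.7 105.6] 28.9 z 0.0369
top grip 310 rect [427.7 127.7] [ 85.3 105.6] 28.9 z 0.0269
top lever 214 rect [ 447.3 -131.5] [ 65.5 105.4] 89.6 z 0.0551
-0.16 23 0.41 0.499 0.051 0.033
-0.15 38 0.413 0.5 0.044 0.036
-0.14 28 0.41 0.429 0.055 0.046
-0.13 23 0.402 0.423 0.063 0.055
-0.12 41 0.397 0.423 0.077 0.068
-0.11 42 0.395 0.424 0.079 0.074
-0.1 4 0.413 0.421 0.077 0.074
[0.24847446 0.49065187 0.23129764] [[-8.92128574e-01  4.51781589e-01 -4.78721056e-05]
 [ 4.51781591e-01  8.92128573e-01 -4.48712816e-05]
 [ 2.24360544e-05 -6.16586885e-05 -9.99999998e-01]] 0.08555584162226217 -0.0187
```

The grater is at about (0.443, -0.211), yaw about 19°, with the lever toward (0.41, -0.114). The pusher centre is at about (0.428, 0.128), grip direction azimuth 119°. Both agree with the given sizes and heights.

```bash
cat >> h.py <<'E'
from scipy.spatial.transform import Rotation as Ro
def Rzy(z,y):
    z=np.array(z,float);z/=np.linalg.norm(z);y=np.array(y,float);y-=z*(y@z);y/=np.linalg.norm(y)
    return np.stack([np.cross(y,z),y,z],1)
def ydir(a): a=np.radians(a); return np.array([np.cos(a),np.sin(a),0])
def plan(p,R,claw,n=None,start=None):
    o=env.observe(); p0,R0=start or (o["position"],o["tool_rot"])
    p=np.array(p,float); rv=Ro.from_matrix(np.array(R0).T@R).as_rotvec(degrees=True)
    k=max(np.linalg.norm(p-p0)/.038,np.linalg.norm(rv)/6.9); n=n or max(1,int(np.ceil(k)))
    out=[]; Rc=Ro.from_matrix(R0)
    st=Ro.from_rotvec(rv/n,degrees=True)
    for i in range(n):
        s=Rc.as_matrix().T@((p-p0)/n)*100
        out.append(" ".join(f"{x:.4g}" for x in [*(rv/n).round(2),*s.round(2)])+f" {claw}"); Rc=Rc*st
    print("need",round(k,1)); 
    for i in range(0,n,10): print("; ".join(out[i:i+10]))
    return p,R
def state():
    o=env.observe(); print(round(o["time_s"],2),np.round(o["position"],4),np.round(o["tool_rot"],3).tolist(),np.round(o["q"],1),np.round(o["ft_force"],1),round(o["grip_width"],4),o["gripper_force"])
E
python3 - <<'E'
from h import *
R=Rzy([0,0,-1],ydir(19))
plan([.410,-.1166,.115],R,255)
E
```

```text
need 16.8
-0 0 2.6 -2.46 -2.76 0.68 255; -0 0 2.6 -2.58 -2.64 0.68 255; -0 0 2.6 -2.7 -2.52 0.68 255; -0 0 2.6 -2.81 -2.4 0.68 255; -0 0 2.6 -2.92 -2.27 0.68 255; -0 0 2.6 -3.02 -2.13 0.68 255; -0 0 2.6 -3.11 -2 0.68 255; -0 0 2.6 -3.2 -1.85 0.68 255; -0 0 2.6 -3.28 -1.71 0.68 255; -0 0 2.6 -3.35 -1.55 0.68 255
-0 0 2.6 -3.42 -1.4 0.68 255; -0 0 2.6 -3.48 -1.25 0.68 255; -0 0 2.6 -3.53 -1.09 0.68 255; -0 0 2.6 -3.58 -0.92 0.68 255; -0 0 2.6 -3.62 -0.76 0.68 255; -0 0 2.6 -3.65 -0.6 0.68 255; -0 0 2.6 -3.67 -0.43 0.68 255
```

jog_arm --plan "0 0 2.6 -2.5 -2.8 0.7 255; 0 0 2.6 -2.6 -2.6 0.7 255; 0 0 2.6 -2.7 -2.5 0.7 255; 0 0 2.6 -2.8 -2.4 0.7 255; 0 0 2.6 -2.9 -2.3 0.7 255; 0 0 2.6 -3 -2.1 0.7 255; 0 0 2.6 -3.1 -2 0.7 255; 0 0 2.6 -3.2 -1.8 0.7 255; 0 0 2.6 -3.3 -1.7 0.7 255; 0 0 2.6 -3.3 -1.5 0.7 255"

```text
time_s: 1.83
position: [0.3443, 0.133, 0.1613]
tool_rot: [[-0.602, 0.798, 0.001], [0.798, 0.602, 0.0], [-0.001, 0.001, -1.0]]
ft_force: [0.5, 0.7, 0.2]
grip_width: 0.0001
gripper_force: 0.0
```

jog_arm --plan "0 0 2.6 -3.4 -1.4 0.7 255; 0 0 2.6 -3.5 -1.2 0.7 255; 0 0 2.6 -3.5 -1.1 0.7 255; 0 0 2.6 -3.6 -0.9 0.7 255; 0 0 2.6 -3.6 -0.8 0.7 255; 0 0 2.6 -3.6 -0.6 0.6 255; 0 0 2.6 -3.7 -0.4 0.6 255; 0 0 0 0 0 0 255"

```text
time_s: 2.5
position: [0.4125, -0.1202, 0.1137]
tool_rot: [[-0.318, 0.948, 0.002], [0.948, 0.318, -0.002], [-0.002, 0.001, -1.0]]
ft_force: [-0.1, 0.1, 0.9]
grip_width: 0.0003
gripper_force: 0.0
```

```bash
python3 - <<'E'
from h import *
state()
plan([.410,-.1166,.095],Rzy([0,0,-1],ydir(19)),255)
im=imaging.get_image("top"); W=cloud(im)
cv2.imwrite("pics/t1.png",cv2.resize(im["pixels"][200:330,230:400,::-1],(800,612))[:600])
E
```

```text
2.5 [ 0.4125 -0.1202  0.1137] [[-0.318, 0.948, 0.002], [0.948, 0.318, -0.002], [-0.002, 0.001, -1.0]] [-3.210e+01  1.800e+01  1.032e+02 -1.000e-01  5.870e+01 -5.060e+01] [-0.1  0.1  0.9] 0.0003 0.0
need 0.5
0.05 0.14 -0.46 0.43 -0.12 1.87 255
```

jog_arm --plan "0 0 0 0.4 -0.1 1.9 255; 0 0 0 0.2 0 1 255; 0 0 0 0.2 0 1 255; 0 0 0 0.4 0 0.9 255; 0 0 0 0.4 0 0.8 255; 0 0 0 0.4 0 0.9 255; 0 0 0 0.4 0 0.9 255; 0 0 0 0.1 0 0.6 255; 0 0 0 0.1 0 0.5 255; 0 0 0 0 0 0 255"

```text
time_s: 3.38
position: [0.401, -0.0899, 0.0289]
tool_rot: [[-0.325, 0.946, -0.001], [0.946, 0.325, 0.001], [0.001, -0.001, -1.0]]
ft_force: [-0.6, -0.3, -0.1]
grip_width: 0.0001
gripper_force: 0.0
```

jog_arm --plan "0 0 0 -0.4 0 0.2 255; 0 0 0 0 0 0.2 255; 0 0 0 0 0 0.1 255; 0 0 0 0 0 0 255"

```text
time_s: 3.72
position: [0.402, -0.0929, 0.0266]
tool_rot: [[-0.324, 0.946, 0.0], [0.946, 0.324, 0.002], [0.002, 0.001, -1.0]]
ft_force: [-7.2, 15.1, 47.6]
grip_width: 0.0
gripper_force: 24.2
```

jog_arm --plan "0 0 0 0 0 -2 255; 0 0 0 1 0 -3.5 200; 0 0 0 2.5 0 -3 0; 0 0 0 3.5 0 -2 0; 0 0 0 3.5 0 0 0; 0 0 0 3.5 0 0 0"

```text
time_s: 4.22
position: [0.357, 0.039, 0.1307]
tool_rot: [[-0.323, 0.946, 0.003], [0.946, 0.323, -0.001], [-0.002, 0.003, -1.0]]
ft_force: [-0.3, -0.1, 0.2]
grip_width: 0.0603
gripper_force: 0.0
```

```bash
python3 - <<'E'
from h import *
state()
for n in("top","scene"):
    im=imaging.get_image(n); W=cloud(im); X,Y,Z=np.moveaxis(W,-1,0)
    c=np.array([.443,-.211]); a=np.radians(19.3)
    D=(Y-c[1])*np.cos(a)-(X-c[0])*np.sin(a); E=(X-c[0])*np.cos(a)+(Y-c[1])*np.sin(a)
    for d in np.arange(.08,.145,.01):
        k=(D>d)&(D<d+.01)&(abs(E)<.025)&(Z>.01)&(Z<.12)
        if k.sum()>2: print(n,round(d,3),k.sum(),np.median(Z[k]).round(4),Z[k].max().round(3))
P=np.array([.4278,.1278,0]); h=ydir(118.9)
z=.866*np.array([0,0,-1])-.5*h
R=Rzy(z,ydir(28.9)); g=P-.012*h+[0,0,.026]
tcp=g+z/np.linalg.norm(z)*.0187
print(tcp)
q=plan(tcp-z*.09,R,0)
plan(tcp,R,0,start=q)
E
```

```text
4.22 [0.357  0.039  0.1307] [[-0.323, 0.946, 0.003], [0.946, 0.323, -0.001], [-0.002, 0.003, -1.0]] [-12.9  10.  111.5   0.   58.3 -31.7] [-0.3 -0.1  0.2] 0.0603 0.0
top 0.08 25 0.0266 0.033
top 0.09 22 0.027 0.032
top 0.1 24 0.0259 0.03
top 0.11 34 0.0271 0.031
top 0.12 41 0.0269 0.034
top 0.13 24 0.027 0.03
scene 0.08 17 0.0257 0.028
scene 0.09 20 0.0258 0.03
scene 0.1 19 0.0259 0.03
scene 0.11 24 0.0261 0.029
scene 0.12 29 0.0275 0.031
scene 0.13 18 0.0267 0.032
[0.43811818 0.10910865 0.00980544]
need 4.6
-0.51 -6 -1.89 1.62 1.87 0.84 0; -0.51 -6 -1.89 1.64 1.91 0.69 0; -0.51 -6 -1.89 1.64 1.96 0.53 0; -0.51 -6 -1.89 1.62 2.01 0.38 0; -0.51 -6 -1.89 1.58 2.06 0.23 0
need 2.4
0 0 0 -0 0 3 0; 0 0 0 -0 0 3 0; 0 0 0 -0 0 3 0
```

jog_arm --plan "-0.5 -6 -1.9 1.6 1.9 0.8 0; -0.5 -6 -1.9 1.6 1.9 0.7 0; -0.5 -6 -1.9 1.6 2 0.5 0; -0.5 -6 -1.9 1.6 2 0.4 0; -0.5 -6 -1.9 1.6 2.1 0.2 0; 0 0 0 0 0 0 0; 0 0 0 0 0 0 0"

```text
time_s: 4.9
position: [0.42, 0.1458, 0.087]
tool_rot: [[-0.419, 0.876, 0.239], [0.757, 0.483, -0.44], [-0.5, -0.004, -0.866]]
ft_force: [0.1, -0.2, -0.1]
grip_width: 0.0855
gripper_force: 0.0
```

```bash
python3 - <<'E'
from h import *
state()
P=np.array([.4278,.1278,0]); h=ydir(118.9)
z=.866*np.array([0,0,-1])-.5*h
R=Rzy(z,ydir(28.9)); tcp=P-.012*h+[0,0,.026]+z*.0217
plan(tcp,R,0)
im=imaging.get_image("top"); cv2.imwrite("pics/t2.png",cv2.resize(im["pixels"][210:330,140:300,::-1],(800,600)))
E
```

```text
4.9 [0.42   0.1458 0.087 ] [[-0.419, 0.876, 0.239], [0.757, 0.483, -0.44], [-0.5, -0.004, -0.866]] [ 20.4  25.1 105.6 -39.   51.9  16.9] [ 0.1 -0.2 -0.1] 0.0855 0.0
need 2.4
-0.07 0.01 0.02 0.11 -0.05 3.01 0; -0.07 0.01 0.02 0.11 -0.05 3.01 0; -0.07 0.01 0.02 0.11 -0.06 3.01 0
```

View pics/t2.png

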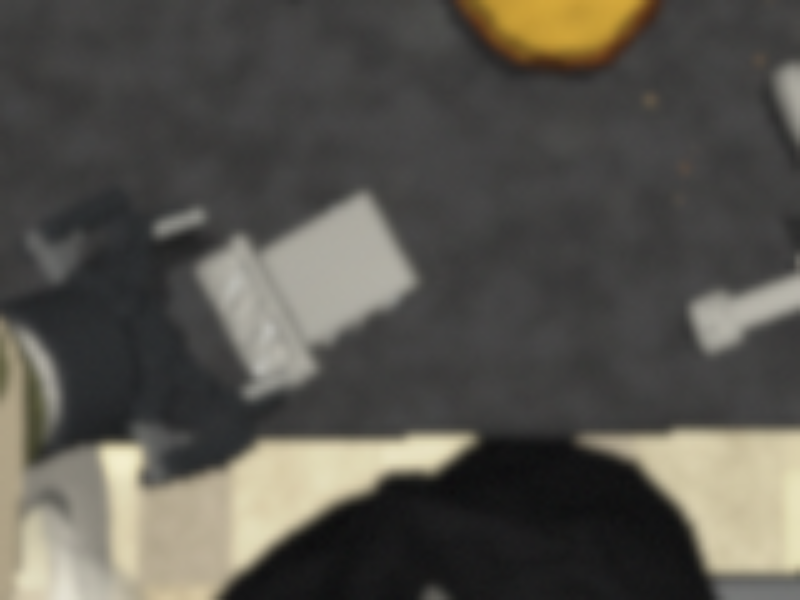

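The gripper sits above the pusher, with fingertips at about (180,222) and (265,385) and the pusher body at (335,270). Descending along the tilted tool axis clears the flange.

jog_arm --plan "0 0 0 0.1 0 2 0; 0 0 0 0.1 -0.1 2 0; 0 0 0 0.1 0 2 0; 0 0 0 0 0 1.5 0; 0 0 0 0 0 1.5 0; 0 0 0 0 0 0 0" --grip_force 40

```text
time_s: 5.45
position: [0.4395, 0.1039, 0.0078]
tool_rot: [[-0.413, 0.88, 0.235], [0.761, 0.475, -0.441], [-0.5, -0.003, -0.866]]
ft_force: [-0.4, -0.0, -0.5]
grip_width: 0.0851
gripper_force: 0.0
```

jog_arm --plan "0 0 0 0 0 0 130; 0 0 0 0 0 0 130; 0 0 0 0 0 0 130; 0 0 0 0 0 0 130; 0 0 0 0 0 0 130; 0 0 0 0 0 0 130" --grip_force 40

```text
time_s: 5.95
position: [0.4397, 0.1065, 0.0099]
tool_rot: [[-0.414, 0.878, 0.241], [0.759, 0.479, -0.441], [-0.502, 0.0, -0.865]]
ft_force: [-1.1, -4.0, 8.1]
grip_width: 0.0595
gripper_force: 43.6
```

```bash
python3 - <<'E'
from h import *
state()
im=imaging.get_image("top"); cv2.imwrite("pics/t3.png",cv2.resize(im["pixels"][210:330,140:300,::-1],(800,600)))
E
```

```text
5.95 [0.4397 0.1065 0.0099] [[-0.414, 0.878, 0.241], [0.759, 0.479, -0.441], [-0.502, 0.0, -0.865]] [ 14.6  33.7 110.3 -49.9  39.6  26.4] [-1.1 -4.   8.1] 0.0595 43.57541263103485
```

View pics/t3.png

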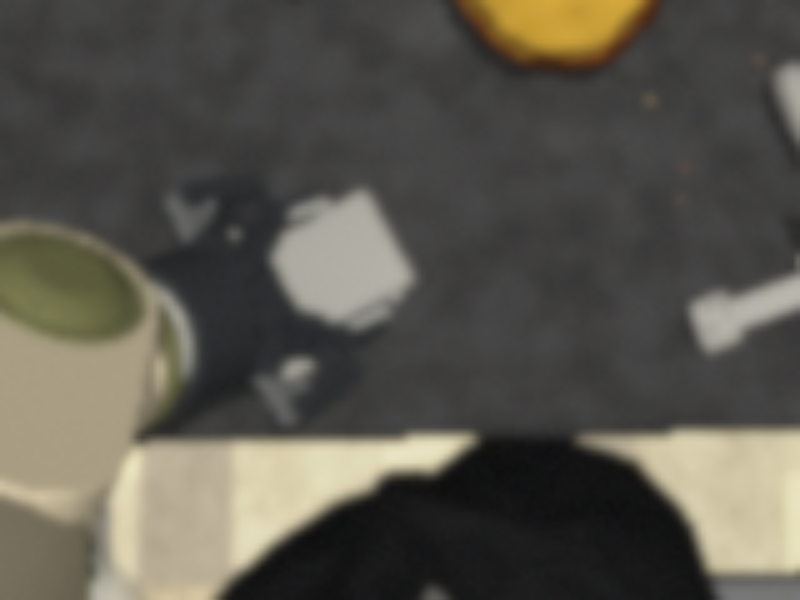

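Gripped firmly (59.5 mm opening, 43 N) just behind the flange, and the body is visible ahead of the fingers around (345,260). Next I lift it, turn it upright and set it down.

```bash
python3 - <<'E'
from h import *
o=env.observe(); T=np.array(o["tool_rot"]); t=np.array(o["position"])
x=ydir(28.9);z=ydir(118.9); RL=np.stack([x,np.cross(z,x),z],1); P=np.array([.4278,.1278,.020])
x=ydir(-80);z=np.array([0,0,1.]); RF=np.stack([x,np.cross(z,x),z],1)
R=RF@RL.T@T; R/=1
C=np.array([.46,.13,.053]); tcp=C+RF@RL.T@(t-P); np.savez("st.npz",tcp=tcp,R=R)
print(tcp,R.round(2).tolist())
U=np.array([0,0,1.])
s=plan(t+.12*U,T,130)
s=plan(tcp+.1*U,R,130,start=s)
E
```

```text
[0.46995493 0.13159885 0.02859294] [[0.5, 0.17, 0.85], [0.08, -0.98, 0.15], [0.86, -0.0, -0.5]]
need 3.2
0 0 0 -1.51 0 -2.59 130; 0 0 0 -1.51 0 -2.59 130; 0 0 0 -1.51 0 -2.59 130; 0 0 0 -1.51 0 -2.59 130
need 19.1
-1.49 2.98 5.66 0.04 0.19 -0.01 130; -1.49 2.98 5.66 0.06 0.19 -0.01 130; -1.49 2.98 5.66 0.07 0.18 0 130; -1.49 2.98 5.66 0.09 0.17 0.01 130; -1.49 2.98 5.66 0.11 0.16 0.02 130; -1.49 2.98 5.66 0.12 0.15 0.03 130; -1.49 2.98 5.66 0.13 0.14 0.04 130; -1.49 2.98 5.66 0.14 0.12 0.05 130; -1.49 2.98 5.66 0.15 0.11 0.06 130; -1.49 2.98 5.66 0.16 0.09 0.07 130
-1.49 2.98 5.66 0.16 0.07 0.08 130; -1.49 2.98 5.66 0.16 0.05 0.09 130; -1.49 2.98 5.66 0.16 0.03 0.1 130; -1.49 2.98 5.66 0.16 0.02 0.11 130; -1.49 2.98 5.66 0.15 -0 0.12 130; -1.49 2.98 5.66 0.15 -0.02 0.13 130; -1.49 2.98 5.66 0.14 -0.04 0.14 130; -1.49 2.98 5.66 0.13 -0.06 0.14 130; -1.49 2.98 5.66 0.11 -0.07 0.15 130; -1.49 2.98 5.66 0.1 -0.08 0.15 130
```

jog_arm --plan "0 0 0 -0.8 0 -1.3 130; 0 0 0 -1.2 0 -2.1 130; 0 0 0 -1.5 0 -2.6 130; 0 0 0 -1.5 0 -2.6 130; 0 0 0 -1 0 -1.7 130; 0 0 0 0 0 0 130" --grip_force 60

```text
time_s: 6.5
position: [0.441, 0.1073, 0.1319]
tool_rot: [[-0.412, 0.877, 0.246], [0.76, 0.48, -0.438], [-0.502, 0.007, -0.865]]
ft_force: [0.6, 0.1, -0.6]
grip_width: 0.0595
gripper_force: 65.7
```

jog_arm --plan "-1.5 3 5.7 0 0.2 0 130; -1.5 3 5.7 0.1 0.2 0 130; -1.5 3 5.7 0.1 0.2 0 130; -1.5 3 5.7 0.1 0.2 0 130; -1.5 3 5.7 0.1 0.2 0 130; -1.5 3 5.7 0.1 0.2 0 130; -1.5 3 5.7 0.1 0.1 0 130; -1.5 3 5.7 0.1 0.1 0 130; -1.5 3 5.7 0.2 0.1 0.1 130; -1.5 3 5.7 0.2 0.1 0.1 130"

```text
time_s: 7.33
position: [0.4552, 0.1195, 0.1278]
tool_rot: [[0.334, 0.819, 0.467], [0.91, -0.409, 0.066], [0.245, 0.403, -0.882]]
ft_force: [-0.0, 0.9, -1.9]
grip_width: 0.0591
gripper_force: 65.7
```

jog_arm --plan "-1.5 3 5.7 0.2 0 0.1 130; -1.5 3 5.7 0.2 0 0.1 130; -1.5 3 5.7 0.2 0 0.1 130; -1.5 3 5.7 0.2 0 0.1 130; -1.5 3 5.7 0.2 0 0.1 130; -1.5 3 5.7 0.2 0 0.1 130; -1.5 3 5.7 0.1 0 0.1 130; -1.5 3 5.7 0.1 0 0.1 130; -1.5 3 5.7 0.1 0 0.1 130; 0 0 0 0 0 0 130"

```text
time_s: 8.17
position: [0.4595, 0.1375, 0.125]
tool_rot: [[0.525, 0.516, 0.677], [0.525, -0.822, 0.22], [0.67, 0.24, -0.702]]
ft_force: [-0.7, -0.2, -1.4]
grip_width: 0.0591
gripper_force: 65.7
```

```bash
python3 - <<'E'
from h import *
state(); d=np.load("st.npz"); U=np.array([0,0,1])
s=plan(d["tcp"]+.06*U,d["R"],130)
im=imaging.get_image("scene"); cv2.imwrite("pics/s1.png",cv2.resize(im["pixels"][130:310,60:300,::-1],(800,600)))
E
```

```text
8.17 [0.4595 0.1375 0.125 ] [[0.525, 0.516, 0.677], [0.525, -0.822, 0.22], [0.67, 0.24, -0.702]] [ -7.5  15.4 127.5 106.4  18.6 -55.4] [-0.7 -0.2 -1.4] 0.0591 65.71138858795166
need 4.2
-1.73 2.66 4.93 -0.44 0.03 0.63 130; -1.73 2.66 4.93 -0.46 0.05 0.61 130; -1.73 2.66 4.93 -0.49 0.07 0.59 130; -1.73 2.66 4.93 -0.51 0.1 0.57 130; -1.73 2.66 4.93 -0.52 0.13 0.55 130
```

View pics/s1.png

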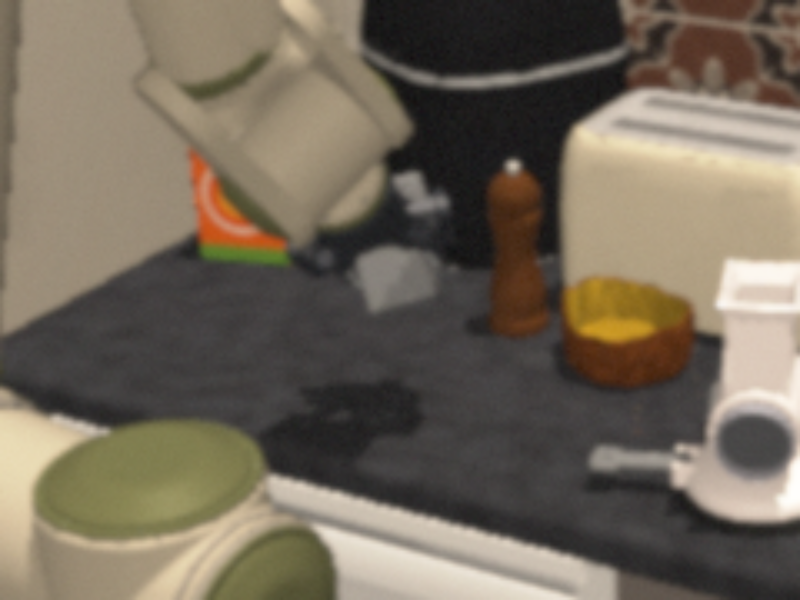

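The pusher is held tilted, with its foot end near (390,290) and its grip at (420,195). The turn was speed-limited and is about 30° short, so I continue it.

jog_arm --plan "-0.9 1.3 2.5 0 0 0 130; -0.9 1.3 2.5 0 0 0 130; -0.9 1.3 2.5 0 0 0 130; -0.9 1.3 2.5 0 0 0 130; -0.9 1.3 2.5 0 0 0 130; -0.9 1.3 2.5 0 0 0 130; -0.9 1.3 2.5 0 0 0 130; -0.9 1.3 2.5 0 0 0 130; -0.9 1.3 2.5 0 0 0 130; -0.9 1.3 2.5 0 0 0 130"

```text
time_s: 9.05
position: [0.4606, 0.1388, 0.1261]
tool_rot: [[0.496, 0.172, 0.851], [0.083, -0.985, 0.151], [0.864, -0.004, -0.503]]
ft_force: [0.4, 0.0, -1.1]
grip_width: 0.059
gripper_force: 65.7
```

```bash
python3 - <<'E'
from h import *
state(); d=np.load("st.npz"); U=np.array([0,0,1])
s=plan(d["tcp"]+.03*U,d["R"],130)
E
```

```text
9.05 [0.4606 0.1388 0.1261] [[0.496, 0.172, 0.851], [0.083, -0.985, 0.151], [0.864, -0.004, -0.503]] [ -4.2  24.  137.3 161.4  41.8 -82.9] [ 0.4  0.  -1.1] 0.059 65.73022842407227
need 1.8
0.05 0.03 -0.02 -2.72 0.45 2.04 130; 0.05 0.03 -0.02 -2.72 0.45 2.04 130
```

jog_arm --plan "0 0 0 -1 0.2 1.7 130; 0 0 0 -1 0.2 1.7 130; 0 0 0 -1 0.2 1.7 130; 0 0 0 -0.8 0.1 1.7 130; 0 0 0 0 0 0 130; 0 0 0 0 0 0 130"

```text
time_s: 9.55
position: [0.5008, 0.1386, 0.0586]
tool_rot: [[0.498, 0.172, 0.85], [0.083, -0.985, 0.151], [0.863, -0.004, -0.505]]
ft_force: [0.4, -0.2, -0.4]
grip_width: 0.0591
gripper_force: 65.7
```

```bash
python3 - <<'E'
from h import *
state(); d=np.load("st.npz")
p=env.observe()["position"]
for n in ("scene","top"):
    im=imaging.get_image(n); W=cloud(im); X,Y,Z=np.moveaxis(W,-1,0)
    m=(X>.42)&(X<.56)&(Y>.05)&(Y<.22)&(Z>.015)&(Z<.2)
    im2=im["pixels"].astype(int)
    g=m&(im2.min(-1)>100)
    print(n,g.sum(),np.nanmax(Z[g]) if g.any() else 0, np.nanmin(Z[g]) if g.any() else 0)
    if n=="top":
        k=g&(Z>np.nanmax(Z[g])-.02); r=cv2.minAreaRect((W[k][:,:2]*1000).astype(np.float32)); print(k.sum(),r)
    else: cv2.imwrite("pics/s2.png",cv2.resize(im["pixels"][160:310,80:280,::-1],(800,600)))
s=plan([p[0],p[1],d["tcp"][2]+.003],d["R"],130)
E
```

```text
9.55 [0.5008 0.1386 0.0586] [[0.498, 0.172, 0.85], [0.083, -0.985, 0.151], [0.863, -0.004, -0.505]] [ -3.6  38.7 134.5 165.2  53.2 -87.7] [ 0.4 -0.2 -0.4] 0.0591 65.65439343452454
scene 175 0.13829563596877137 0.04105504422300765
top 552 0.14121366475018804 0.07341019925478309
231 ((492.93878173828125, 136.3418731689453), (17.511354446411133, 83.56394958496094), 10.613405227661133)
need 0.7
0.2 0.06 0.01 -2.42 -0.03 1.46 130
```

View pics/s2.png

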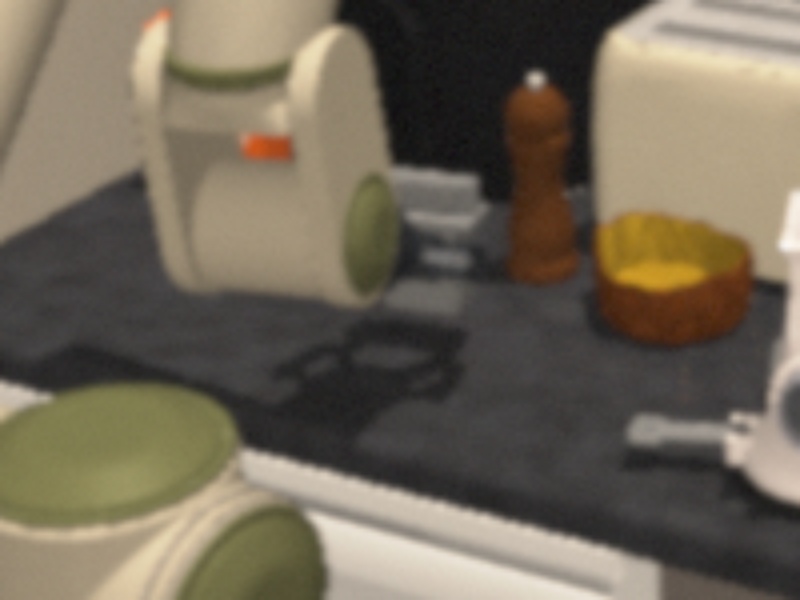

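The pusher hangs upright: bar grip at (440,185), foot at (425,300). Its top is 0.138 m up, so the foot is about 32 mm above the worktop. I lower it gently.

jog_arm --plan "0.1 0 0 -0.9 0 0.5 130; 0.1 0 0 -0.9 0 0.5 130; 0 0 0 -0.5 0 0.3 130; 0 0 0 -0.2 0 0.1 130; 0 0 0 0 0 0 130"

```text
time_s: 10.07
position: [0.5003, 0.1377, 0.0307]
tool_rot: [[0.496, 0.172, 0.851], [0.083, -0.985, 0.151], [0.864, -0.004, -0.503]]
ft_force: [1.0, 0.3, -0.2]
grip_width: 0.0594
gripper_force: 65.7
```

jog_arm --plan "0 0 0 -0.2 0 0.1 130; 0 0 0 0 0 0 130"

```text
time_s: 10.23
position: [0.5004, 0.1375, 0.0286]
tool_rot: [[0.496, 0.172, 0.851], [0.083, -0.985, 0.15], [0.865, -0.004, -0.503]]
ft_force: [-0.7, 0.1, -1.9]
grip_width: 0.0591
gripper_force: 65.7
```

jog_arm --plan "0 0 0 -0.2 0 0.1 130; 0 0 0 0 0 0 130"

```text
time_s: 10.4
position: [0.5003, 0.1375, 0.0283]
tool_rot: [[0.491, 0.171, 0.854], [0.082, -0.985, 0.15], [0.867, -0.003, -0.498]]
ft_force: [-7.4, -2.1, 16.9]
grip_width: 0.0594
gripper_force: 67.3
```

jog_arm --plan "0 0 0 0.1 0 0 60; 0 0 0 0 0 0 60; 0 0 0 0 0 0 0; 0 0 0 0 0 0 0; 0 0 0 0 0 0 0; 0 0 0 0 0 0 0"

```text
time_s: 10.9
position: [0.5008, 0.1375, 0.0269]
tool_rot: [[0.496, 0.171, 0.851], [0.083, -0.985, 0.15], [0.864, -0.003, -0.503]]
ft_force: [0.1, -0.2, 0.1]
grip_width: 0.0856
gripper_force: 0.0
```

jog_arm --plan "0 0 0 -0.3 0 -0.5 0; 0 0 0 -0.5 0 -0.9 0; 0 0 0 -0.5 0 -0.9 0; 0 0 0 -0.5 0 -0.9 0; 0 0 0 -0.5 0 -0.9 0; 0 0 0 -0.5 0 -0.9 0; 0 0 0 0 0 0 0"

```text
time_s: 11.48
position: [0.4633, 0.1357, 0.0305]
tool_rot: [[0.504, 0.17, 0.847], [0.085, -0.986, 0.147], [0.86, -0.002, -0.511]]
ft_force: [-0.0, 0.3, 0.1]
grip_width: 0.0854
gripper_force: 0.0
```

```bash
cat > look.py <<'E'
from h import *
def look():
    out=[]
    for n in ("scene","top"):
        im=imaging.get_image(n); W=cloud(im); X,Y,Z=np.moveaxis(W,-1,0)
        m=(X>.42)&(X<.56)&(Y>.05)&(Y<.22)&(im["pixels"].min(-1)>70)
        for nm,lo,hi in(("grip",.09,.125),("flange",.072,.125)):
            k=m&(Z>lo)&(Z<hi)
            if k.sum()>9:
                r=cv2.minAreaRect((W[k][:,:2]*1000).astype(np.float32)); print(n,nm,k.sum(),np.round(r[0],1),np.round(r[1],1),round(r[2],1),"zmax",Z[k].max().round(3),"zmed",np.median(Z[k]).round(4))
E
python3 - <<'E'
from look import *
state(); look()
E
```

```text
11.48 [0.4633 0.1357 0.0305] [[0.504, 0.17, 0.847], [0.085, -0.986, 0.147], [0.86, -0.002, -0.511]] [ -4.7  48.  142.1 166.7  69.1 -92.5] [-0.   0.3  0.1] 0.0854 0.0
scene grip 168 [484.3 136.2] [21.3 86.3] 4.5 zmax 0.107 zmed 0.1003
scene flange 363 [480.7 134.2] [42.6 84.7] 17.6 zmax 0.107 zmed 0.088
top grip 117 [497.1 131. ] [74.4 15.8] 89.3 zmax 0.108 zmed 0.1032
top flange 239 [500.3 137.4] [27.9 87.1] 5.3 zmax 0.108 zmed 0.087
```

jog_arm --plan "0 0 0 0.8 0 -0.5 0; 0 0 0 1.5 0 -1.1 0; 0 0 0 1.6 0 -1.4 0; 0 0 0 1.6 0 -1.4 0; 0 0 0 1.8 0 -1.6 0; 0 0 0 1.8 0 -1.6 0; 0 -2 0 1.8 0 -1.6 0; 0 -5 0 1.5 0 -1 0; 0 -7 0 0 0 0 0; 0 -7 0 0 0 0 0"

```text
time_s: 12.42
position: [0.4362, 0.1497, 0.1717]
tool_rot: [[0.613, 0.223, 0.758], [0.097, -0.973, 0.208], [0.784, -0.054, -0.619]]
ft_force: [0.3, 0.4, 0.1]
grip_width: 0.0855
gripper_force: 0.0
```

jog_arm --plan "0 -7 0 0 0 0 0; 0 -7 0 0 0 0 0; 0 -7 0 0 0 0 0; 0 -7 0 0 0 0 0; 0 -7 0 0 0 0 0; 0 0 0 0 0 0 0; 0 0 0 0 0 0 0"

```text
time_s: 13.0
position: [0.4356, 0.1706, 0.1715]
tool_rot: [[0.714, 0.282, 0.641], [0.132, -0.953, 0.273], [0.688, -0.11, -0.718]]
ft_force: [0.6, -0.1, -0.3]
grip_width: 0.0856
gripper_force: 0.0
```

```bash
python3 - <<'E'
from look import *
state(); look()
plan([.492,.136,.19],Rzy([0,0,-1],ydir(8)),0)
plan([.492,.136,.19],Rzy([0,0,-1],ydir(188)),0)
E
```

```text
13.0 [0.4356 0.1706 0.1715] [[0.714, 0.282, 0.641], [0.132, -0.953, 0.273], [0.688, -0.11, -0.718]] [ -3.7   6.9 123.8  66.2  20.   14.4] [ 0.6 -0.1 -0.3] 0.0856 0.0
scene grip 177 [482.7 136.2] [18.2 88. ] 7.6 zmax 0.108 zmed 0.1001
scene flange 383 [481.4 135.3] [47.4 86.7] 16.7 zmax 0.108 zmed 0.0879
top grip 218 [492.4 136.1] [17.5 83.9] 9.0 zmax 0.109 zmed 0.1034
top flange 493 [492.2 136.6] [39.9 86.2] 9.7 zmax 0.109 zmed 0.0803
need 13.5
1.86 -2.89 -5.69 0.35 0.33 0.1 0; 1.86 -2.89 -5.69 0.32 0.37 0.07 0; 1.86 -2.89 -5.69 0.28 0.4 0.04 0; 1.86 -2.89 -5.69 0.24 0.43 0.01 0; 1.86 -2.89 -5.69 0.2 0.45 -0.01 0; 1.86 -2.89 -5.69 0.15 0.47 -0.04 0; 1.86 -2.89 -5.69 0.1 0.48 -0.06 0; 1.86 -2.89 -5.69 0.05 0.48 -0.08 0; 1.86 -2.89 -5.69 0 0.48 -0.1 0; 1.86 -2.89 -5.69 -0.05 0.48 -0.11 0
1.86 -2.89 -5.69 -0.11 0.47 -0.12 0; 1.86 -2.89 -5.69 -0.16 0.45 -0.13 0; 1.86 -2.89 -5.69 -0.21 0.43 -0.14 0; 1.86 -2.89 -5.69 -0.26 0.4 -0.14 0
need 15.0
-2.77 -1.79 6.04 0.33 0.31 0.09 0; -2.77 -1.79 6.04 0.36 0.27 0.09 0; -2.77 -1.79 6.04 0.39 0.23 0.09 0; -2.77 -1.79 6.04 0.41 0.18 0.09 0; -2.77 -1.79 6.04 0.43 0.13 0.08 0; -2.77 -1.79 6.04 0.45 0.08 0.08 0; -2.77 -1.79 6.04 0.46 0.03 0.06 0; -2.77 -1.79 6.04 0.46 -0.02 0.05 0; -2.77 -1.79 6.04 0.45 -0.07 0.03 0; -2.77 -1.79 6.04 0.44 -0.12 0.01 0
-2.77 -1.79 6.04 0.43 -0.17 -0.01 0; -2.77 -1.79 6.04 0.41 -0.21 -0.03 0; -2.77 -1.79 6.04 0.38 -0.25 -0.05 0; -2.77 -1.79 6.04 0.35 -0.29 -0.08 0; -2.77 -1.79 6.04 0.32 -0.32 -0.1 0
```

jog_arm --plan "1.9 -2.9 -5.7 0.3 0.3 0.1 0; 1.9 -2.9 -5.7 0.3 0.3 0.1 0; 1.9 -2.9 -5.7 0.3 0.3 0 0; 1.9 -2.9 -5.7 0.2 0.3 0 0; 1.9 -2.9 -5.7 0.2 0.3 0 0; 1.9 -2.9 -5.7 0.2 0.3 0 0; 1.9 -2.9 -5.7 0.1 0.3 0 0; 1.9 -2.9 -5.7 0 0.3 0 0; 1.9 -2.9 -5.7 0 0.3 0 0; 1.9 -2.9 -5.7 0 0.3 0 0"

```text
time_s: 13.93
position: [0.4666, 0.1566, 0.1797]
tool_rot: [[0.233, 0.963, 0.132], [0.947, -0.256, 0.195], [0.221, 0.08, -0.972]]
ft_force: [-0.6, -0.5, 0.0]
grip_width: 0.0853
gripper_force: 0.0
```

```bash
python3 - <<'E'
from look import *
state()
plan([.491,.1364,.17],Rzy([0,0,-1],ydir(9.3)),0)
E
```

```text
13.93 [0.4666 0.1566 0.1797] [[0.233, 0.963, 0.132], [0.947, -0.256, 0.195], [0.221, 0.08, -0.972]] [-1.5 14.8 95.7 12.9 62.6  7.6] [-0.6 -0.5  0. ] 0.0853 0.0
need 3.9
1.8 -2.92 -5.88 -0.39 0.7 0.22 0; 1.8 -2.92 -5.88 -0.45 0.66 0.22 0; 1.8 -2.92 -5.88 -0.5 0.62 0.22 0; 1.8 -2.92 -5.88 -0.55 0.57 0.23 0
```

jog_arm --plan "1.8 -2.9 -5.9 -0.4 0.7 0.2 100; 1.8 -2.9 -5.9 -0.5 0.7 0.2 100; 1.8 -2.9 -5.9 -0.5 0.6 0.2 100; 1.8 -2.9 -5.9 -0.5 0.6 0.2 100; 0 0 0 0 0 0 100; 0 0 0 0 0 0 100"

```text
time_s: 14.43
position: [0.4909, 0.1365, 0.1703]
tool_rot: [[-0.156, 0.988, 0.0], [0.988, 0.156, 0.004], [0.004, 0.001, -1.0]]
ft_force: [-0.4, 0.2, -1.0]
grip_width: 0.0517
gripper_force: 0.0
```

```bash
python3 - <<'E'
from look import *
state()
s=plan([.491,.1364,.14],Rzy([0,0,-1],ydir(9.3)),100)
s=plan([.491,.1364,.085],Rzy([0,0,-1],ydir(9.3)),100,start=s)
E
```

```text
14.43 [0.4909 0.1365 0.1703] [[-0.156, 0.988, 0.0], [0.988, 0.156, 0.004], [0.004, 0.001, -1.0]] [ 2.1 20.9 86.6  0.2 72.5 -6.9] [-0.4  0.2 -1. ] 0.0517 0.0
need 0.8
0.04 -0.23 -0.35 -0.03 0.01 3.03 100
need 1.4
0 0 0 0 0 2.75 100; 0 0 0 0 0 2.75 100
```

jog_arm --plan "0 -0.2 -0.3 0 0 2.5 100; 0 0 0 0 0 2.5 100; 0 0 0 0 0 2 100; 0 0 0 0 0 1.5 100; 0 0 0 0 0 0 100; 0 0 0 0 0 0 215; 0 0 0 0 0 0 215; 0 0 0 0 0 0 215; 0 0 0 0 0 0 215; 0 0 0 0 0 0 215" --grip_force 40

```text
time_s: 15.27
position: [0.4916, 0.1353, 0.0874]
tool_rot: [[-0.161, 0.987, 0.003], [0.987, 0.161, -0.003], [-0.004, 0.003, -1.0]]
ft_force: [-2.5, -0.9, 6.5]
grip_width: 0.0149
gripper_force: 39.9
```

```bash
python3 - <<'E'
from look import *
state();look()
E
```

```text
15.27 [0.4916 0.1353 0.0874] [[-0.161, 0.987, 0.003], [0.987, 0.161, -0.003], [-0.004, 0.003, -1.0]] [ 2.2 26.9 93.  -0.2 59.9 -7. ] [-2.5 -0.9  6.5] 0.0149 39.91584777832031
scene grip 164 [483.9 135.5] [36.3 85.5] 19.6 zmax 0.121 zmed 0.1008
scene flange 363 [481.9 135.5] [42.7 88.4] 13.1 zmax 0.121 zmed 0.0874
top grip 55 [498.3 105.8] [15.4 22.3] 11.9 zmax 0.109 zmed 0.102
top flange 154 [497.4 111.6] [39.1 34.7] 9.6 zmax 0.109 zmed 0.0788
```

Gripped on the bar (15 mm opening, 40 N). I re-measure the rim and plan the carry.

```bash
cat > rim.py <<'E'
from h import *
def rim(N=4):
    A=[]
    for i in range(N):
        im=imaging.get_image("top"); W=cloud(im); X,Y,Z=np.moveaxis(W,-1,0)
        k=(Z>.178)&(Z<.196)&(Y<-.14)&(Y>-.29)&(X<.52)&(X>.37)
        r=cv2.minAreaRect((W[k][:,:2]*1000).astype(np.float32)); A.append([*r[0],*r[1],r[2]])
    print(np.round(A,1).tolist()); return np.median(A,0)
E
python3 - <<'E'
from rim import *
print(rim())
o=env.observe(); s=plan(np.array(o["position"])+[0,0,.235],o["tool_rot"],215)
s=plan([.4429,-.2113,.322],Rzy([0,0,-1],ydir(-70.7)),215,start=s,n=16)
E
```

```text
[[444.4, -211.2, 82.6, 62.9, 19.0], [444.6, -211.2, 82.6, 63.0, 18.6], [444.2, -211.0, 82.3, 62.5, 19.2], [444.4, -210.9, 82.7, 62.6, 18.9]]
[ 444.40290833 -211.06861115   82.56813812   62.75057983   18.92138481]
need 6.2
0 0 0 -0.01 0.01 -3.36 215; 0 0 0 -0.01 0.01 -3.36 215; 0 0 0 -0.01 0.01 -3.36 215; 0 0 0 -0.01 0.01 -3.36 215; 0 0 0 -0.01 0.01 -3.36 215; 0 0 0 -0.01 0.01 -3.36 215; 0 0 0 -0.01 0.01 -3.36 215
need 11.6
0.02 0 5 -2.09 -0.65 0.01 215; 0.02 0 5 -2.14 -0.46 0.01 215; 0.02 0 5 -2.17 -0.28 0.01 215; 0.02 0 5 -2.19 -0.09 0.01 215; 0.02 0 5 -2.19 0.1 0.01 215; 0.02 0 5 -2.17 0.29 0.01 215; 0.02 0 5 -2.13 0.48 0.01 215; 0.02 0 5 -2.08 0.67 0.01 215; 0.02 0 5 -2.02 0.84 0.01 215; 0.02 0 5 -1.94 1.02 0.01 215
0.02 0 5 -1.84 1.18 0.01 215; 0.02 0 5 -1.73 1.34 0.01 215; 0.02 0 5 -1.61 1.48 0 215; 0.02 0 5 -1.47 1.62 0 215; 0.02 0 5 -1.33 1.74 0 215; 0.02 0 5 -1.17 1.85 0 215
```

jog_arm --plan "0 0 0 0 0 -1 215; 0 0 0 0 0 -2 215; 0 0 0 0 0 -3 215; 0 0 0 0 0 -3.5 215; 0 0 0 0 0 -3.5 215; 0 0 0 0 0 -3.5 215; 0 0 0 0 0 -3.5 215; 0 0 0 0 0 -2.5 215; 0 0 0 0 0 -1 215" --grip_force 60

```text
time_s: 16.32
position: [0.4915, 0.1363, 0.3257]
tool_rot: [[-0.161, 0.987, 0.009], [0.987, 0.161, -0.003], [-0.004, 0.009, -1.0]]
ft_force: [0.4, -0.2, -0.9]
grip_width: 0.0147
gripper_force: 58.3
```

jog_arm --plan "0 0 5 -2.1 -0.7 0 215; 0 0 5 -2.1 -0.5 0 215; 0 0 5 -2.2 -0.3 0 215; 0 0 5 -2.2 -0.1 0 215; 0 0 5 -2.2 0.1 0 215; 0 0 5 -2.2 0.3 0 215; 0 0 5 -2.1 0.5 0 215; 0 0 5 -2.1 0.7 0 215; 0 0 5 -2 0.8 0 215; 0 0 5 -1.9 1 0 215"

```text
time_s: 17.15
position: [0.4591, -0.0814, 0.3223]
tool_rot: [[0.656, 0.755, 0.003], [0.755, -0.656, -0.004], [-0.001, 0.004, -1.0]]
ft_force: [0.6, -0.3, -1.9]
grip_width: 0.0149
gripper_force: 58.3
```

jog_arm --plan "0 0 5 -1.8 1.2 0 215; 0 0 5 -1.7 1.3 0 215; 0 0 5 -1.6 1.5 0 215; 0 0 5 -1.5 1.6 0 215; 0 0 5 -1.3 1.7 0 215; 0 0 5 -1.2 1.9 0 215; 0 0 0 0 0 0 215; 0 0 0 0 0 0 215"

```text
time_s: 17.82
position: [0.4412, -0.2105, 0.3224]
tool_rot: [[0.944, 0.329, 0.002], [0.329, -0.944, -0.003], [0.001, 0.004, -1.0]]
ft_force: [0.1, 0.5, -1.5]
grip_width: 0.0144
gripper_force: 58.2
```

```bash
python3 - <<'E'
from h import *
state()
s=plan([.4429,-.2113,.285],Rzy([0,0,-1],ydir(-71)),215)
im=imaging.get_image("scene"); W=cloud(im)
cv2.imwrite("pics/s3.png",cv2.resize(im["pixels"][120:300,190:430,::-1],(800,600)))
im=imaging.get_image("top"); W=cloud(im); X,Y,Z=np.moveaxis(W,-1,0)
k=(abs(X-.443)<.1)&(abs(Y+.211)<.09)&(im["pixels"].min(-1)>70)&(Z>.245)&(Z<.29)
print(k.sum(), cv2.minAreaRect((W[k][:,:2]*1000).astype(np.float32)), np.median(Z[k]))
E
```

```text
17.82 [ 0.4412 -0.2105  0.3224] [[0.944, 0.329, 0.002], [0.329, -0.944, -0.003], [0.001, 0.004, -1.0]] [-39.4  12.4  73.   -0.1  94.4  31.4] [ 0.1  0.5 -1.5] 0.0144 58.18011403083801
need 1.0
0.22 -0.06 0.24 0.13 0.12 3.74 215
7 ((416.2132568359375, -196.48599243164062), (10.07471752166748, 0.5258572101593018), 23.908937454223633) 0.2603738287726928
```

View pics/s3.png

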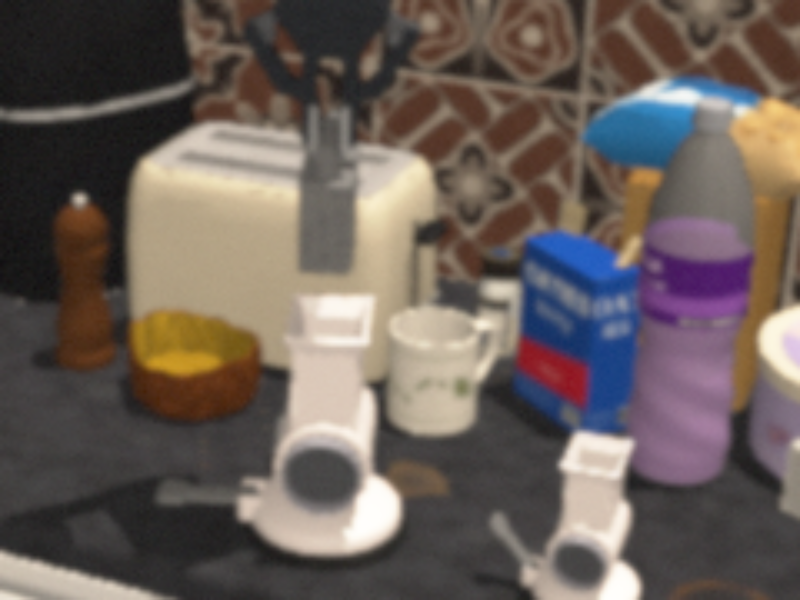

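The pusher hangs upright with its foot at (325,270), above the tube mouth at (333,315), and the lever is level at (200,492). Lowering with small corrections.

jog_arm --plan "0.2 0 0.2 0.1 0.1 1.5 215; 0 0 0 0 0 1.5 215; 0 0 0 0 0 1 215; 0 0 0 0 0 0 215; 0 0 0 0 0 0 215"

```text
time_s: 18.33
position: [0.4429, -0.2099, 0.2826]
tool_rot: [[0.944, 0.329, 0.001], [0.329, -0.944, -0.0], [0.001, 0.0, -1.0]]
ft_force: [0.2, -0.9, -1.6]
grip_width: 0.0144
gripper_force: 58.1
```

```bash
python3 - <<'E'
from h import *
state()
s=plan([.4432,-.2112,.27],Rzy([0,0,-1],ydir(-71)),215)
E
```

```text
18.33 [ 0.4429 -0.2099  0.2826] [[0.944, 0.329, 0.001], [0.329, -0.944, -0.0], [0.001, 0.0, -1.0]] [-39.2  13.7  77.7   0.   88.5  31.6] [ 0.2 -0.9 -1.6] 0.0144 58.145456314086914
need 0.3
0.02 -0.04 0.18 -0.02 0.13 1.26 215
```

jog_arm --plan "0 0 0.2 0 0.1 0.7 215; 0 0 0 0 0 0.6 215; 0 0 0 0 0 0 215"

```text
time_s: 18.58
position: [0.4429, -0.2114, 0.2684]
tool_rot: [[0.946, 0.324, -0.0], [0.324, -0.946, 0.001], [-0.0, -0.001, -1.0]]
ft_force: [0.2, 0.5, -0.6]
grip_width: 0.0148
gripper_force: 58.3
```

jog_arm --plan "0 0 0 0 0 0.4 215; 0 0 0 0 0 0.4 215; 0 0 0 0 0 0 215"

```text
time_s: 18.83
position: [0.4429, -0.2116, 0.2606]
tool_rot: [[0.946, 0.324, -0.0], [0.324, -0.946, 0.0], [0.0, -0.0, -1.0]]
ft_force: [0.4, 0.2, -1.5]
grip_width: 0.0147
gripper_force: 58.3
```

jog_arm --plan "0 0 0 0 0 0.3 215; 0 0 0 0 0 0.3 215; 0 0 0 0 0 0 215"

```text
time_s: 19.08
position: [0.443, -0.2116, 0.2547]
tool_rot: [[0.946, 0.324, 0.0], [0.324, -0.946, 0.0], [0.0, -0.0, -1.0]]
ft_force: [-0.3, 0.3, -1.5]
grip_width: 0.0146
gripper_force: 58.2
```

jog_arm --plan "0 0 0 0 0 0.4 215; 0 0 0 0 0 0.5 215; 0 0 0 0 0 0.5 215; 0 0 0 0 0 0 215"

```text
time_s: 19.42
position: [0.4429, -0.2115, 0.2401]
tool_rot: [[0.946, 0.324, -0.0], [0.324, -0.946, 0.001], [-0.0, -0.001, -1.0]]
ft_force: [1.2, -1.1, -1.7]
grip_width: 0.0144
gripper_force: 58.2
```

jog_arm --plan "0 0 0 0 0 0.6 215; 0 0 0 0 0 0.7 215; 0 0 0 0 0 0.7 215; 0 0 0 0 0 0.7 215; 0 0 0 0 0 0.3 215; 0 0 0 0 0 0 215"

```text
time_s: 19.92
position: [0.443, -0.2116, 0.2104]
tool_rot: [[0.946, 0.324, -0.0], [0.324, -0.946, 0.001], [-0.0, -0.001, -1.0]]
ft_force: [0.8, -0.4, -2.2]
grip_width: 0.0146
gripper_force: 58.2
```

jog_arm --plan "0 0 0 0 0 0.2 215; 0 0 0 0 0 0.2 215; 0 0 0 0 0 0 215"

```text
time_s: 20.17
position: [0.4431, -0.2116, 0.2071]
tool_rot: [[0.946, 0.324, 0.001], [0.324, -0.946, -0.0], [0.001, 0.0, -1.0]]
ft_force: [-0.7, -0.2, -1.1]
grip_width: 0.0146
gripper_force: 58.3
```

jog_arm --plan "0 0 0 0 0 0.1 215; 0 0 0 0 0 0 215"

```text
time_s: 20.33
position: [0.4432, -0.2117, 0.2063]
tool_rot: [[0.946, 0.324, 0.001], [0.324, -0.946, -0.0], [0.001, 0.001, -1.0]]
ft_force: [-1.0, 0.3, -1.6]
grip_width: 0.0148
gripper_force: 58.3
```

jog_arm --plan "0 0 0 0 0 0.1 215; 0 0 0 0 0 0 215"

```text
time_s: 20.5
position: [0.4433, -0.2117, 0.2054]
tool_rot: [[0.946, 0.324, 0.001], [0.324, -0.946, -0.001], [0.001, 0.001, -1.0]]
ft_force: [0.4, 0.3, 0.5]
grip_width: 0.0148
gripper_force: 58.4
```

jog_arm --plan "0 0 0 0 0 0.1 215; 0 0 0 0 0 0 215"

```text
time_s: 20.67
position: [0.4433, -0.2117, 0.2051]
tool_rot: [[0.946, 0.324, 0.002], [0.324, -0.946, -0.001], [0.001, 0.002, -1.0]]
ft_force: [-2.0, 0.8, 5.3]
grip_width: 0.0146
gripper_force: 59.3
```

Contact came at the expected height. Now I release and withdraw.

jog_arm --plan "0 0 0 0 0 0 190; 0 0 0 0 0 0 150; 0 0 0 0 0 0 120; 0 0 0 0 0 0 120; 0 0 0 0 0 -1 120; 0 0 0 0 0 -2 120; 0 0 0 0 0 -3 120; 0 0 0 0 0 -3.5 120; 0 0 0 0 0 -3.5 120; 0 0 0 0 0 0 120"

```text
time_s: 21.5
position: [0.4443, -0.2125, 0.3407]
tool_rot: [[0.946, 0.324, 0.01], [0.324, -0.946, -0.008], [0.007, 0.01, -1.0]]
ft_force: [-0.1, 0.4, 0.4]
grip_width: 0.0451
gripper_force: 0.0
```

jog_arm --plan "0 0 0 -2 -3.5 0 120; 0 0 0 -2 -3.5 0 120; 0 0 0 -2 -3.5 0 120; 0 0 0 -2 -3.5 0 120; 0 0 0 -2 -3.5 0 120; 0 0 0 -1 -2 0 120; 0 0 0 0 0 0 120; 0 0 0 0 0 0 120"

```text
time_s: 22.17
position: [0.2755, -0.0623, 0.3344]
tool_rot: [[0.946, 0.324, 0.002], [0.324, -0.946, -0.002], [0.002, 0.002, -1.0]]
ft_force: [0.7, -0.2, -0.2]
grip_width: 0.0455
gripper_force: 0.0
```

```bash
python3 - <<'E'
from h import *
state()
im=imaging.get_image("top"); W=cloud(im); X,Y,Z=np.moveaxis(W,-1,0)
k=(abs(X-.443)<.07)&(abs(Y+.211)<.07)&(Z>.2)&(Z<.26)
r=cv2.minAreaRect((W[k][:,:2]*1000).astype(np.float32)); print(k.sum(),np.round(r[0],1),np.round(r[1],1),r[2],"top",np.percentile(Z[k],[50,98]))
k=k&(Z>.185)&(Z<.205); print(Z[k].size)
im=imaging.get_image("scene"); cv2.imwrite("pics/s4.png",cv2.resize(im["pixels"][160:310,180:380,::-1],(800,600)))
E
```

```text
22.17 [ 0.2755 -0.0623  0.3344] [[0.946, 0.324, 0.002], [0.324, -0.946, -0.002], [0.002, 0.002, -1.0]] [-37.3 -11.1  95.    0.   95.9  33.7] [ 0.7 -0.2 -0.2] 0.0455 0.0
288 [ 445.8 -210.3] [84.6 17.6] 19.099449157714844 top [0.22054946 0.22469204]
10
```

View pics/s4.png

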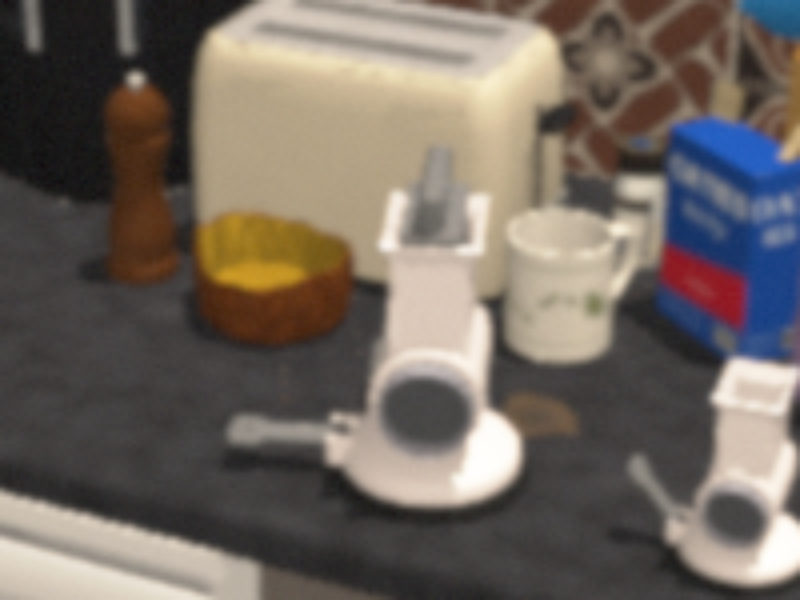

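The pusher sits in the tube at (437,205), with its top reading 0.2205 m. The rim read about 3 mm low earlier, so this matches the expected 0.224 m. The lever is level at (275,432), and the bowl, mug and mill look untouched.

```bash
python3 -c "
from rig import job
print(job.close_job())"
```

```text
the job is handed in; nothing more can be done
None
```

I pressed the suction-foot lever down to its stop, stood the pusher upright and released it, then took it by its bar grip and lowered it into the feed tube until the flange met the rim. The job was handed in after about 22 s of robot time, with no verdict shown.

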